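# Hold the spring clamp open at its mark

## Task

Set the loose wooden handle all the way down over the steel spigot of the spring clamp's carriage, while the clamp is still shut. Then, by that handle alone, pull the carriage open against its spring until its pointer lines up with the brass tab clipped to the clamp's left edge, and finish still holding the handle there, so that the clamp stays open for a glued block to be laid in. Leave everything else on the bench where it is.

Things in the scene. Friction and masses are not known exactly. Their poses are not given: they have to be found in the camera images.
- clamp: Fixed wooden spring clamp: plywood board 260 x 100 x 16 mm, two steel guide rods along it, a fixed jaw, a dark spring barrel at the far end. Origin: on the bench under the board's middle and the shut spigot. x along the board, away from the robot, to the barrel; y left; z up. The carriage opens along -x. Only the spigot is higher than 54 mm above the bench. Turned by up to 20 degrees.
- carriage: Light wooden slide on the clamp's rods, 65 x 64 mm, axes parallel to the clamp's. Origin: on the spigot's axis, 20 mm above the bench (22 mm under its flat top). Shut: clamp x = 0; slides along clamp -x, 80 mm at most; cannot turn or lift. A spring draws it shut: 5 N at the start, 1 N more per 10 mm pulled (8 to 12 N at the tab); let go, it snaps shut.
- seat (a point): Centre of the spigot's foot on the carriage's flat top, 42 mm above the bench; the underside of a fully seated handle lies here. The spigot: upright steel pin, 14 mm in diameter, 40 mm high, its last 8 mm tapered to 6 mm. The carriage's jaw plate begins 27 mm behind (+x) its axis and rises 12 mm above the flat top.
- spigot_top (a point): Centre of the spigot's tip, 40 mm above seat, 82 mm above the bench.
- pointer (a point): Tip of the small steel pointer (4 mm wide) that sticks out of the carriage's left side, 46 mm to the left (clamp's y) of the spigot's axis and level with it along x, 32 mm above the bench.
- tab: Small brass clip on the left edge of the clamp's board, fixed; its upright fin, 3 mm thick, 19 mm high, is the mark. Origin: under the fin, on the board's top (16 mm above the bench); axes parallel to the clamp's. The pointer, passing close by the fin, is in line when its tip has this origin's x along the clamp. Clipped 35 to 65 mm in front (-x) of the shut position.
- handle: Loose turned wooden handle, upright on the bench left of the vise: tube 30 mm in outside diameter, 70 mm high, bored through at 18 mm (2 mm of play all round the spigot), foot 40 mm in diameter over its lowest 8 mm. About 60 g. Origin: centre of its underside; z up. Grip it 45 mm above its underside. On the spigot it shifts and leans by the play, so the carriage may lag it by a few mm.
- block_1: Bystander: dark wood block, 45 x 70 x 30 mm, left of the clamp. Origin: centre of its underside.
- spool_2: Bystander: plain thread spool standing upright, 30 mm in diameter, 40 mm high, behind the block. Origin: centre of its underside.
- glue_bottle: Bystander: glue bottle standing upright, 34 x 48 x 161 mm, at the back. Origin: centre of its underside.
- bench_car: Bystander: wooden toy car, 64 x 120 x 51 mm, at the back left. Origin: centre of its underside.
- paint_jar_3: Bystander: white paint jar, 36 mm in diameter, 55 mm high, left of the handle. Origin: centre of its underside.
- tape_1: Bystander: roll of tape lying flat, 104 mm across, 25 mm high, in front. Origin: centre of its underside.
Mind the look-alikes: they are no part of the job. What is shaped like the handle but red is not meant.

How it is judged:
By the outcome, as a careful person would: the job done as asked, in the order asked, and still so for the second after the job is handed in, while the arm keeps its last pose, push and grip.
It also fails if it takes over 43 s, if anything falls off the work surface, if the arm or the gripper's body presses on something with over 40 N, if the wrist force passes 120 N, or if a joint passes its speed limit or range.

## Robot

A 7-joint arm with a two-finger parallel gripper is mounted at the origin on a cart in front of the work surface, level with it; the furniture and walls round the work are solid. World frame = base frame: x ahead of the robot, y to its left, z up, the work surface at z = 0. Lengths are in mm, angles in degrees, forces in N, time in s.
With the tool pointing down it reaches from about 350 to 900 mm from the base axis. Payload 8.1 kg.
Tool frame: the origin (TCP) lies midway between the tips of the shut fingers; the grasp point (between the pads) lies ctrl.tcp_to_grasp behind it (ctrl.tcp_to_grasp is the distance from the TCP to the grasp point, in mm); y points along the fingers, z is the direction in which the jaws open and shut, and the axes are right-handed (so a half turn about y gives the same grasp; the last joint's range is limited). The gripper opens to 92 mm and grips with 3 to 60 N. Pads are 19 mm wide; open, the fingers measure 130 mm over their backs; the gripper's body (75 mm by 190 mm) begins 47 mm behind the grasp point.
Start: joints at [-69.935, 24.895, 1.432, 90.138, -0.665, 64.973, -4.303], TCP at [273.456, 562.017, 226.742] pointing down, gripper open.
Joint ranges: [-149.89, 149.89], [-25.12, 119.58], [-72.63, 75.52], [4.76, 147.25], [-75.54, 255.54], [6.69, 114.76], [-157.13, 157.13]. Speed limits (degrees/s): [127.2, 127.2, 172.46, 172.46, 180, 180, 180].

## Interface

Orientations are given as [roll, pitch, yaw] about the fixed x, y, z axes, in that order (R = Rz(yaw) Ry(pitch) Rx(roll)).
In Python, from plant import ctrl, imaging, nets gives the robot as it stands.
- The arm moves only by the tool servo_tool, never from a script. Its argument "deltas" is a list of rows, each a list of 7 numbers: the shift along the world's x, y, z in mm, then the turn, a rotation vector about the world's x, y, z in rad, then the gripper's target within -1 to 1 (fully open at 1, half-way at 0, shut at -1). In form: [[x, y, z, ax, ay, az, grip], ...]. A call has 1 to 12 rows; each row shifts and turns the commanded pose from where the row before left it; what a row does not reach is not made up. A row lasts 1/12 s, in which the tool goes at most 41.7 mm and 7.16 degrees, less where a joint would pass 70% of its speed; a pose out of reach is approached as far as the arm can. A call is refused whole if a number of a shift passes 41.7 or a number of a turn 0.125, either way. A call with a gripper value outside its range is refused whole. The fingers move at their own pace and stop on an object; "grip_force" is the grip in N (left out, the last holds). Time passes only in rows, so rows that do not move let the fingers close. It gives the time, the measured TCP pose, the force and the opening at its end, in the units of the state.
- ctrl.state(): the state, without advancing time (a new reading comes with each control period).
- imaging.capture(name): name is "scene" or "top" or "wrist"; returns a dict with "image" (480x640x3 uint8, red, green, blue), "K" (3x3 intrinsics, pixels), "R" (3x3) and "t" (3): a world point X has camera coordinates R X + t. Camera axes: x right, y down, z forward; pixel columns grow to the right and rows downward; lengths in mm; the calibration is good to about 2 mm. A picture is of the moment at which its call begins. There is no depth.
- ctrl.close_job(): hands the job in, once; it reports no verdict.
Trained networks look in a picture, given as the dict that the camera call returned (one of the last four; its "shot" number tells which), for a name from the list of things; names that differ only in an ending like _2 or _b are one class to them, and where a whole thing is asked for, a point or a joint stands for the part that bears it (a point fixed in the world has none). Each returns a list of dicts, best first, with "conf" (0 to 1); they miss things now and then, are a little off and sometimes report something else, mostly with a low value. They report only what shows in the picture. A call takes as long as a camera call. They do not tell look-alikes from the thing itself.
- nets.search_frame(picture, label): "bbox" ([centre column, centre row, width, height] in pixels, round what is visible of it).
- nets.silhouettes(picture, label): "mask" (480x640 bool, what is visible of it) and "bbox" ([centre column, centre row, width, height] in pixels, round what is visible of it).
- nets.landmark_of(picture, label): "location" ([column, row] in pixels: a listed point, or the origin of a listed thing).
The state is a dict: "time_s": time; "joint_pos": joint angles; "joint_velocities": joint speeds; "effort": joint torques, N m; "position": TCP position; "ee_rot": TCP orientation; "force": force on the tool from outside, world axes, zero at the start; "moment": the same for the moment, N m; "width": opening from 0.0 (shut) to 1.0 (fully open).
Only numpy, scipy, OpenCV 4.12 (cv2) and the standard library are available. Lean on these libraries where they do the work, as an engineer would, in place of code of your own. Each camera call takes 0.05 s, during which the arm holds its last target. There are 200 camera calls.

## Working session

There is one attempt and no reset: what is moved stays moved. The work goes in short steps, Python scripts to look and compute and a tool call to move; the robot and the scene stay as the last step left them, time stands still between calls to the robot, and variables do not carry over. Pictures are saved under pics/ and viewed, about 8 in all and at most 12, crops included, and the job is handed in when it is done.

Besides the shell and the picture viewer there is one more tool, called as name(argument=value, ...) on one line, values as JSON. servo_tool: Moves the arm, as the interface text tells. Its arguments: {"type":"object","properties":{"deltas":{"type":"array","items":{"type":"array","items":{"type":"number"}}},"grip_force":{"type":"number"}},"required":["deltas"]}

```bash
mkdir -p pics; ls; cat > h.py <<'E'
import numpy as np, cv2
from plant import ctrl, imaging, nets
def save(p,n,crop=None,s=1):
    im=p["image"][:,:,::-1]
    if crop: im=im[crop[1]:crop[3],crop[0]:crop[2]]
    cv2.imwrite(f"pics/{n}.png",cv2.resize(im,None,fx=s,fy=s,interpolation=cv2.INTER_CUBIC))
def ray(p,uv):
    K,R,t=[np.array(p[k],float) for k in("K","R","t")]
    return -R.T@t, R.T@np.linalg.inv(K)@np.array([uv[0],uv[1],1.])
def atz(p,uv,z):
    c,d=ray(p,uv); return c+d*(z-c[2])/d[2]
def proj(p,X):
    K,R,t=[np.array(p[k],float) for k in("K","R","t")]
    q=K@(R@np.array(X,float)+t); return q[:2]/q[2]
def tri(obs):
    A=np.zeros((3,3));b=np.zeros(3)
    for p,uv in obs:
        c,d=ray(p,uv);d/=np.linalg.norm(d);M=np.eye(3)-np.outer(d,d);A+=M;b+=M@c
    return np.linalg.solve(A,b)
E
python3 - <<'E'
from h import *
s=ctrl.state();print(s["position"],s["ee_rot"],s["width"],ctrl.tcp_to_grasp,s["time_s"])
Z=dict(seat=42,spigot_top=82,pointer=32,tab=16,handle=0,clamp=0,carriage=20,block_1=0,paint_jar_3=0,tape_1=0,spool_2=0,glue_bottle=0)
for n in("scene","top"):
    p=imaging.capture(n);save(p,n)
    print(n,-np.array(p["R"]).T@p["t"])
    for l,z in Z.items():
        for r in nets.landmark_of(p,l)[:3]:
            print(l,round(r["conf"],2),np.round(r["location"]),np.round(atz(p,r["location"],z)))
E
```

```text
pics
[273.25000414 561.50154207 225.92752093] [-9.00930066e+01 -8.82591024e-03 -2.59486489e+01] 0.9999466879773534 18.8 0.0
scene [ 240.07107504 -407.29163579  656.84930636]
seat 0.91 [441. 314.] [650. -32.  42.]
spigot_top 0.94 [448. 299.] [655. -32.  82.]
spigot_top 0.69 [426. 300.] [619. -19.  82.]
pointer 0.6 [425. 303.] [646.  10.  32.]
tab 0.54 [405. 315.] [606.  10.  16.]
handle 0.81 [330. 215.] [615. 360.   0.]
handle 0.68 [327. 236.] [575. 292.   0.]
handle 0.61 [294. 229.] [514. 345.   0.]
clamp 0.88 [438. 327.] [655. -29.   0.]
carriage 0.72 [443. 322.] [657. -35.  20.]
block_1 0.8 [376. 274.] [620. 139.   0.]
paint_jar_3 0.77 [229. 228.] [377. 412.   0.]
paint_jar_3 0.33 [325. 238.] [569. 288.   0.]
tape_1 0.74 [229. 295.] [322. 204.   0.]
tape_1 0.69 [413. 264.] [706. 133.   0.]
spool_2 0.55 [327. 238.] [572. 286.   0.]
spool_2 0.16 [229. 226.] [380. 416.   0.]
glue_bottle 0.8 [403. 242.] [726. 205.   0.]
top [ 451.33720128  195.954838   1047.53450585]
seat 0.88 [433. 187.] [650. -34.  42.]
seat 0.23 [408. 211.] [598.  19.  42.]
spigot_top 0.65 [435. 181.] [655. -29.  82.]
pointer 0.88 [413. 187.] [652.   6.  32.]
tab 0.35 [409. 209.] [605.  13.  16.]
handle 0.66 [286. 226.] [569. 281.   0.]
handle 0.65 [246. 212.] [600. 370.   0.]
handle 0.57 [297. 261.] [492. 256.   0.]
clamp 0.6 [423. 190.] [651. -22.   0.]
carriage 0.63 [429. 186.] [655. -30.  20.]
carriage 0.59 [284. 226.] [566. 284.  20.]
block_1 0.89 [353. 203.] [621. 134.   0.]
paint_jar_3 0.63 [221. 314.] [376. 419.   0.]
tape_1 0.41 [432. 186.] [659. -42.   0.]
spool_2 0.76 [363. 165.] [706. 111.   0.]
glue_bottle 0.9 [321. 157.] [725. 205.   0.]
```

View pics/scene.png

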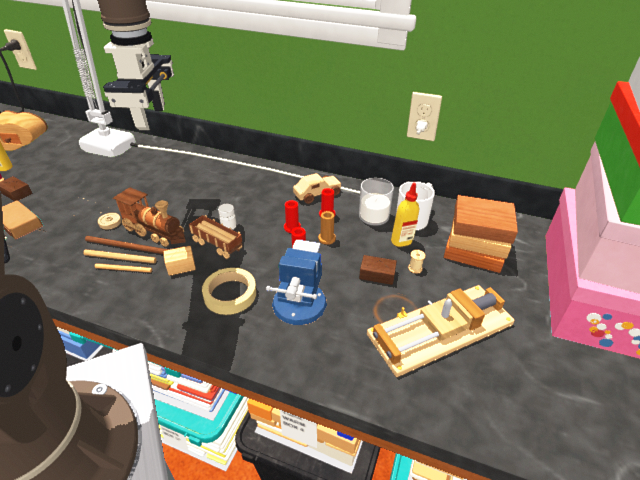

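View pics/top.png

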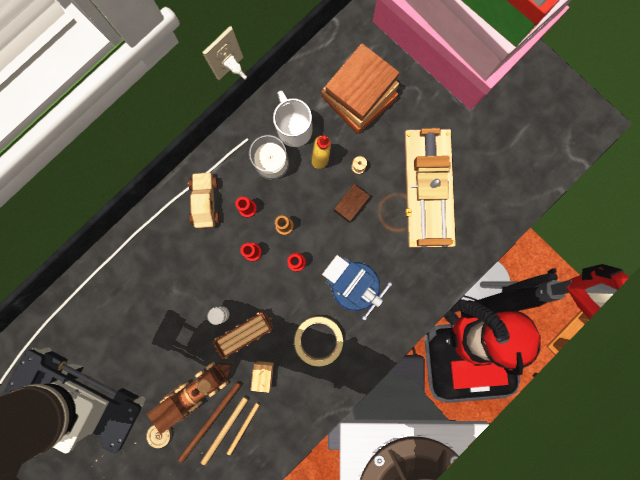

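The scene view shows the wooden handle at (327,236) among red look-alikes, with the clamp at the right around (440,325). The top view agrees: the handle is at (286,226), the spigot at (435,183) and the brass tab at (409,211). I'll move above the handle with the jaws turned to pass between the red ones.

servo_tool(deltas=[[25,-23,0,0,0,-0.115,1],[25,-23,0,0,0,-0.115,1],[25,-23,0,0,0,-0.115,1],[25,-23,0,0,0,-0.115,1],[25,-23,0,0,0,-0.115,1],[25,-23,0,0,0,-0.115,1],[25,-23,0,0,0,-0.115,1],[25,-23,0,0,0,-0.115,1],[25,-23,0,0,0,-0.115,1],[25,-23,0,0,0,-0.115,1],[25,-23,0,0,0,-0.115,1],[22,-23,0,0,0,-0.115,1]])

```text
time_s: 2.3
position: [571.9, 284.7, 226.9]
ee_rot: [-90.0, 0.0, -105.3]
force: [1.0, 0.0, 0.2]
width: 0.997
```

```bash
python3 - <<'E'
from h import *
s=ctrl.state();print(s["position"],s["ee_rot"],s["force"],s["joint_pos"],s["time_s"])
p=imaging.capture("wrist");save(p,"w1");q=imaging.capture("top");save(q,"t2",(330,100,500,270),3.5)
print(-np.array(p["R"]).T@p["t"])
for l in("handle",):
  for r in nets.silhouettes(p,l)+nets.landmark_of(p,l): print(r["conf"],r.get("bbox"),r.get("location"), atz(p,r["location"],0) if "location" in r else atz(p,r["bbox"][:2],70))
E
```

```text
[571.88153246 284.65967201 226.92857311] [-8.99636948e+01  1.43506544e-02 -1.05342612e+02] [0.9760846  0.02582956 0.19805181] [-47.59457136  27.148934    24.64570972  89.50584228 -12.01349119
  65.94265342 -35.77854597] 2.3
[591.37127004 351.55015179 384.78959867]
0.78 [323.6, 218.3, 38.6, 49.3] None [572.94115882 287.36873579  70.        ]
0.75 [339.4, 116.1, 43.5, 41.0] None [607.10359116 364.06864742  70.        ]
0.65 [241.0, 159.1, 52.0, 43.9] None [520.87764399 352.97100286  70.        ]
0.63 [250.2, 265.3, 51.5, 56.6] None [499.31387389 263.72988071  70.        ]
0.58 [476.6, 471.6, 22.1, 16.9] None [654.74136862 -13.18508844  70.        ]
0.8 None [337.0, 117.2] [608.08930573 366.48464025   0.        ]
0.71 None [248.0, 157.4] [512.48076506 353.01517527   0.        ]
0.7 None [321.7, 211.1] [568.96664384 280.96691422   0.        ]
0.64 None [255.7, 252.7] [488.96720762 256.14918634   0.        ]
```

View pics/w1.png

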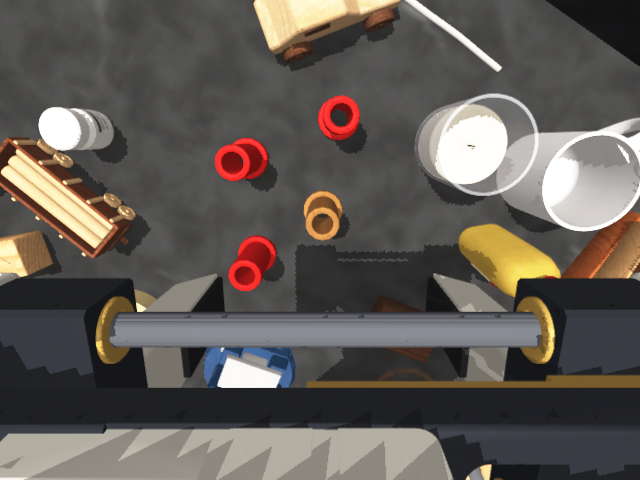

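View pics/t2.png

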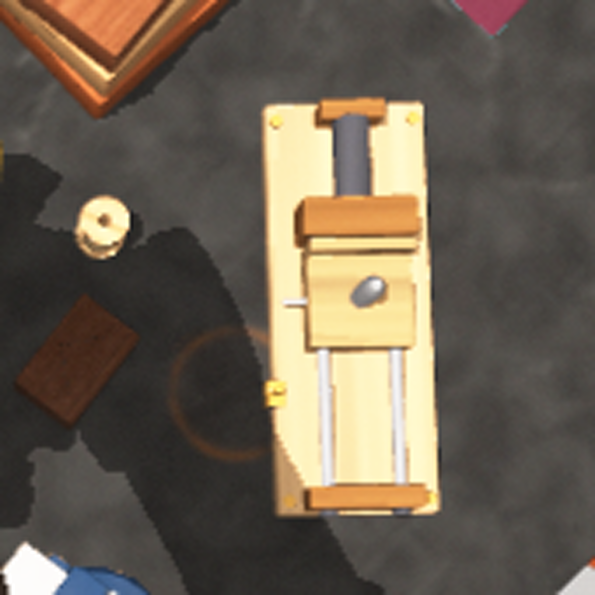

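The wrist view shows the wooden handle centrally, rim near (322,222), with clearance from the red ones along the jaw axis. The top crop shows the clamp clearly, with the spigot's foot at about (360,300) and its tip at (380,281), the pointer tip at (285,303) and the tab at (275,393).

```bash
python3 - <<'E'
from h import *
p=imaging.capture("wrist");q=imaging.capture("top");sc=imaging.capture("scene")
f=lambda u,v:(330+(u+.5)/3.5-.5,100+(v+.5)/3.5-.5)
C=[atz(q,f(*a),16)[:2] for a in((264,105),(423,103),(439,515),(278,516))]
print("corners",np.round(C,1)); 
for a,b in((3,0),(2,1),(1,0),(2,3)):
  d=C[b]-C[a];print(np.linalg.norm(d),np.degrees(np.arctan2(d[1],d[0])))
print("centre",np.mean(C,0))
for n,a,z in(("foot",(360,300),42),("tip",(380,281),82),("ptr",(285,303),32),("tab",(275,393),35)): print(n,atz(q,f(*a),z))
for n,z in(("spigot_top",82),("seat",42),("pointer",32),("tab",16)):
  r1=nets.landmark_of(q,n);r2=nets.landmark_of(sc,n)
  if r1 and r2: print(n,r1[0]["conf"],r2[0]["conf"],atz(q,r1[0]["location"],z),atz(sc,r2[0]["location"],z),tri([(q,r1[0]["location"]),(sc,r2[0]["location"])]))
for pic in(p,q,sc):
  for r in nets.silhouettes(pic,"handle"):
    if np.hypot(*(atz(pic,r["bbox"][:2],35)[:2]-[570,285]))>25: continue
    m=r["mask"]
    # fit handle position by matching silhouette to projected hull
    from scipy.optimize import minimize
    a=np.linspace(0,6.283,40)
    def hull(x):
        P=[(x[0]+R*np.cos(t),x[1]+R*np.sin(t),z) for R,z in((20,0),(20,8),(15,70)) for t in a]
        return cv2.convexHull(np.float32([proj(pic,X) for X in P]))
    def cost(x):
        g=np.zeros((480*4,640*4),np.uint8);cv2.fillPoly(g,[np.int32(hull(x)*4+2)],1)
        return np.sum(g.astype(bool)!=M)
    M=cv2.resize(m.astype(np.uint8),None,fx=4,fy=4,interpolation=0).astype(bool)
    o=minimize(cost,[570,285],method="Nelder-Mead",options=dict(initial_simplex=[[560,280],[580,283],[570,295]],maxiter=60))
    print("handle",o.x,o.fun/M.sum())
print(atz(p,(322,222),70))
E
```

```text
corners [[782.2  19.7]
 [784.  -80.3]
 [524.1 -85.5]
 [522.9  13.5]]
259.4113253155934 1.371292115358996
259.91377326888056 1.1468179493345334
100.00134666766644 91.00007131320568
98.98761804249088 90.70658621941394
centre [653.28183348 -33.12676645]
foot [652.79735427 -32.93662119  42.        ]
tip [656.08761681 -35.64768855  82.        ]
ptr [652.69212279  10.7412957   32.        ]
tab [596.54655303  17.94317032  35.        ]
spigot_top 0.79 0.62 [655.70755968 -30.92261278  82.        ] [655.99263226 -32.42061229  82.        ] [656.39423896 -31.47412317  80.76115319]
seat 0.86 0.65 [648.60355221 -31.17932791  42.        ] [651.10482816 -32.32379697  42.        ] [649.78658751 -31.8936018   41.96086608]
pointer 0.79 0.91 [647.94174715  10.08659443  32.        ] [651.89652313  10.36014403  32.        ] [649.03425624   9.6013798   33.85532919]
tab 0.57 0.56 [601.07286107  16.78345086  16.        ] [608.20307333  13.30452106  16.        ] [604.6281641   14.82241467  15.55405065]
handle [570.14892083 283.27971267] 0.10847457627118644
[569.77416344 285.02820964  70.        ]
```

servo_tool(deltas=[[-2,-0.7,-20,0,0,0,1],[0,0,-30,0,0,0,1],[0,0,-30,0,0,0,1],[0,0,-30,0,0,0,1],[0,0,-30,0,0,0,1],[0,0,-25,0,0,0,1],[0,0,-20,0,0,0,1],[0,0,-15,0,0,0,1],[0,0,0,0,0,0,1],[0,0,0,0,0,0,1]])

```text
time_s: 4.03
position: [568.1, 285.0, 26.3]
ee_rot: [-90.1, -0.1, -105.0]
force: [0.5, -0.5, -0.0]
width: 0.999
```

servo_tool(deltas=[[0,0,0,0,0,0,-1],[0,0,0,0,0,0,-1],[0,0,0,0,0,0,-1],[0,0,0,0,0,0,-1],[0,0,0,0,0,0,-1],[0,0,0,0,0,0,-1],[0,0,0,0,0,0,-1],[0,0,0,0,0,0,-1]], grip_force=35)

```text
time_s: 4.7
position: [568.5, 285.3, 26.8]
ee_rot: [-90.0, 0.0, -105.0]
force: [-0.2, 0.2, 0.9]
width: 0.462
```

servo_tool(deltas=[[0,0,0,0,0,0,-1],[0,0,0,0,0,0,-1],[0,0,0,0,0,0,-1],[0,0,0,0,0,0,-1],[0,0,0,0,0,0,-1]])

```text
time_s: 5.12
position: [568.5, 285.3, 26.7]
ee_rot: [-90.0, -0.0, -105.0]
force: [0.6, 0.6, -0.2]
width: 0.323
```

servo_tool(deltas=[[0,0,15,0,0,0,-1],[0,0,30,0,0,0,-1],[0,0,30,0,0,0,-1],[0,0,25,0,0,0,-1],[0,0,10,0,0,0,-1]])

```text
time_s: 5.53
position: [570.1, 285.9, 140.4]
ee_rot: [-89.8, 0.2, -105.0]
force: [0.4, 0.9, -0.7]
width: 0.32
```

servo_tool(deltas=[[5,-18,0,0,0,0.023,-1],[7,-27,0,0,0,0.024,-1],[8,-30,0,0,0,0.024,-1],[8,-30,0,0,0,0.024,-1],[8,-30,0,0,0,0.024,-1],[8,-30,0,0,0,0.024,-1],[8,-30,0,0,0,0.024,-1],[8,-30,0,0,0,0.024,-1],[8,-30,0,0,0,0.023,-1],[7,-27,0,0,0,0.023,-1],[6,-22,0,0,0,0.023,-1],[3.5,-14,0,0,0,0.022,-1]])

```text
time_s: 6.53
position: [652.9, -36.6, 136.0]
ee_rot: [-90.0, -0.1, -89.0]
force: [-0.1, -0.7, -0.6]
width: 0.323
```

```bash
python3 - <<'E'
from h import *
s=ctrl.state();print(s["position"],s["ee_rot"],s["width"],s["time_s"])
ps={}
for n in("wrist","scene","top"):
  p=imaging.capture(n);ps[n]=p
  for l in("handle","spigot_top","seat","pointer","tab"):
    for r in nets.landmark_of(p,l)[:2]: print(n,l,round(r["conf"],2),np.round(r["location"],1), np.round(atz(p,r["location"],dict(handle=110,spigot_top=82,seat=42,pointer=32,tab=16)[l]),1))
im=[ps["wrist"]["image"],cv2.resize(ps["scene"]["image"][190:370,340:580],(640,480),interpolation=cv2.INTER_CUBIC)]
cv2.imwrite("pics/c3.png",cv2.resize(np.vstack(im)[:,:,::-1],(450,675))[:600]) if 0 else cv2.imwrite("pics/c3.png",cv2.resize(np.hstack(im)[:,:,::-1],(800,300)))
save(ps["scene"],"s3",(340,190,540,340),4)
E
```

```text
[652.86089999 -36.55556624 136.01497639] [-9.00394959e+01 -8.84429122e-02 -8.89793144e+01] 0.3226113955039145 6.5333
wrist handle 0.93 [326.  279.9] [654.7 -39.  110. ]
wrist spigot_top 0.75 [325.  230.3] [653.8 -19.3  82. ]
wrist spigot_top 0.73 [326.5 254.7] [655.  -34.1  82. ]
wrist seat 0.64 [326.8 238.6] [655.4 -35.1  42. ]
wrist pointer 0.98 [324.4 173.2] [653.    8.7  32. ]
wrist pointer 0.49 [326.6 279.8] [655.9 -69.5  32. ]
wrist tab 0.85 [251.1 167.5] [599.6  10.4  16. ]
wrist tab 0.19 [325.4 170.5] [653.7   9.2  16. ]
scene handle 0.83 [293.8 228. ] [470.  222.7 110. ]
scene handle 0.75 [449.6 290.4] [649.4 -36.5 110. ]
scene spigot_top 0.84 [445.2 297. ] [653.7 -27.1  82. ]
scene pointer 0.73 [425.8 301.8] [649.1  10.8  32. ]
scene pointer 0.24 [413.4 265.4] [682.2 102.9  32. ]
scene tab 0.62 [405.  317.3] [602.4   5.5  16. ]
top handle 0.8 [247.7 208.9] [590.  348.1 110. ]
top handle 0.69 [296.2 261. ] [487.7 251.  110. ]
top seat 0.72 [434.2 187.1] [649.1 -36.5  42. ]
top seat 0.64 [429.3 187.6] [647.9 -26.1  42. ]
top pointer 0.72 [409.4 185.3] [654.7  14.3  32. ]
top tab 0.59 [403.7 212. ] [599.1  24.4  16. ]
```

View pics/s3.png

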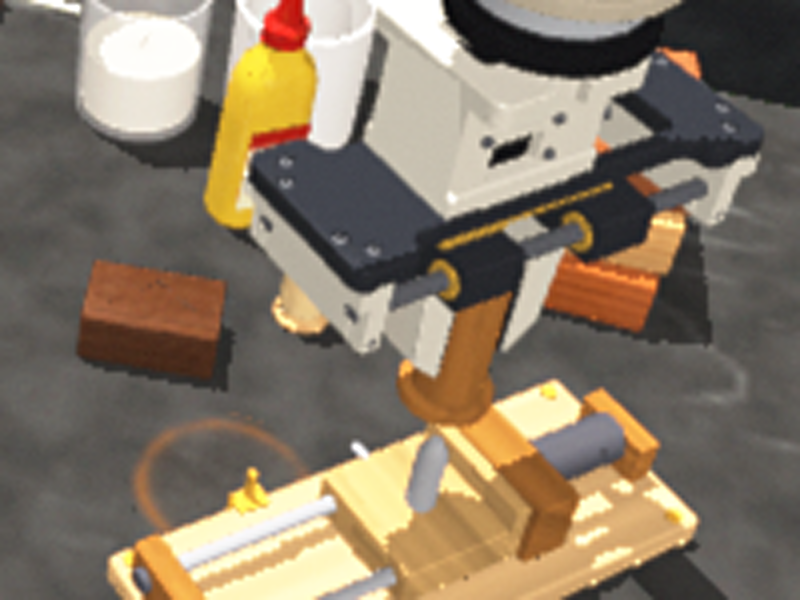

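View pics/c3.png

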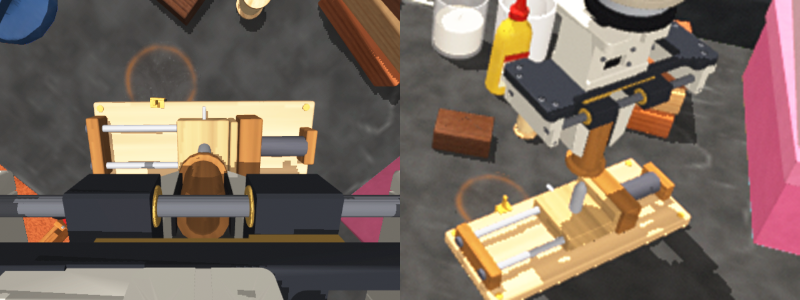

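The scene crop shows the handle gripped upright, its foot just above and behind the spigot tip at (434,436). The wrist view shows the tip just peeking out beyond the foot. I'll take an enlarged wrist crop to measure with, overlaying the model.

```bash
cat >> h.py <<'E'
def circ(c,r,z,n=36):
    a=np.linspace(0,2*np.pi,n); return np.c_[c[0]+r*np.cos(a),c[1]+r*np.sin(a),np.full(n,z)]
def draw(im,p,P,off,s,col):
    q=np.array([(proj(p,X)-off+.5)*s-.5 for X in P]);cv2.polylines(im,[np.int32(np.round(q*8))],False,col,1,cv2.LINE_AA,3)
E
python3 - <<'E'
from h import *
outs=[]
for n,off,s in(("wrist",(225,150),4),("scene",(400,250),4)):
  p=imaging.capture(n);w,h=(200,140) if n=="wrist" else (100,75)
  s=4 if n=="wrist" else 8
  im=np.ascontiguousarray(p["image"][off[1]:off[1]+h,off[0]:off[0]+w,::-1]);im=cv2.resize(im,None,fx=s,fy=s,interpolation=cv2.INTER_CUBIC)
  C=np.array([653.5,-33]);o=np.array(off)
  draw(im,p,circ(C,3,82),o,s,(255,0,0));draw(im,p,circ(C,7,74),o,s,(255,0,0));draw(im,p,circ(C,7,42),o,s,(255,0,0))
  H=np.array(ctrl.state()["position"])
  draw(im,p,circ(H,20,H[2]-26.2),o,s,(0,255,0))
  a=np.radians(1.1);Rz=np.array([[np.cos(a),-np.sin(a)],[np.sin(a),np.cos(a)]])
  B=[np.r_[C+Rz@v,16] for v in((-130,50),(130,50),(130,-50),(-130,-50),(-130,50))];draw(im,p,B,o,s,(0,0,255))
  T=[np.r_[C+Rz@v,32] for v in((0,30),(0,46))];draw(im,p,T,o,s,(255,0,255))
  cv2.imwrite(f"pics/{n}4.png",im)
E
```

```text
(no output)
```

View pics/wrist4.png

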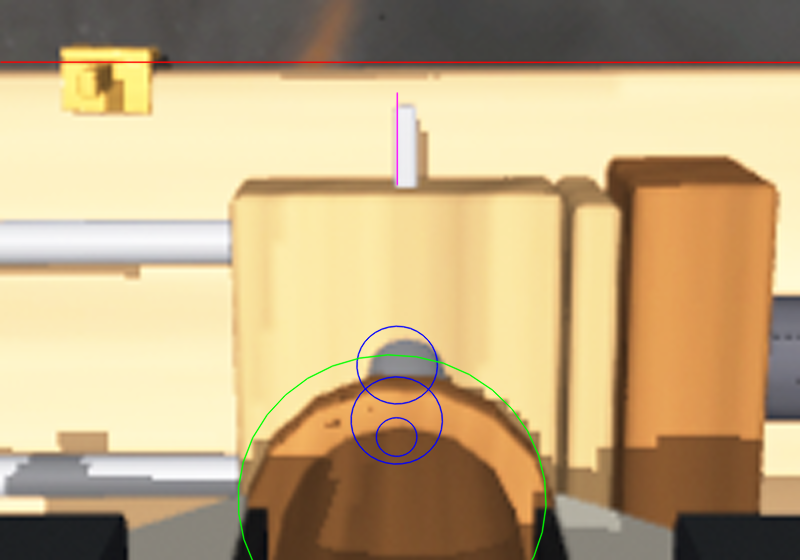

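View pics/scene4.png

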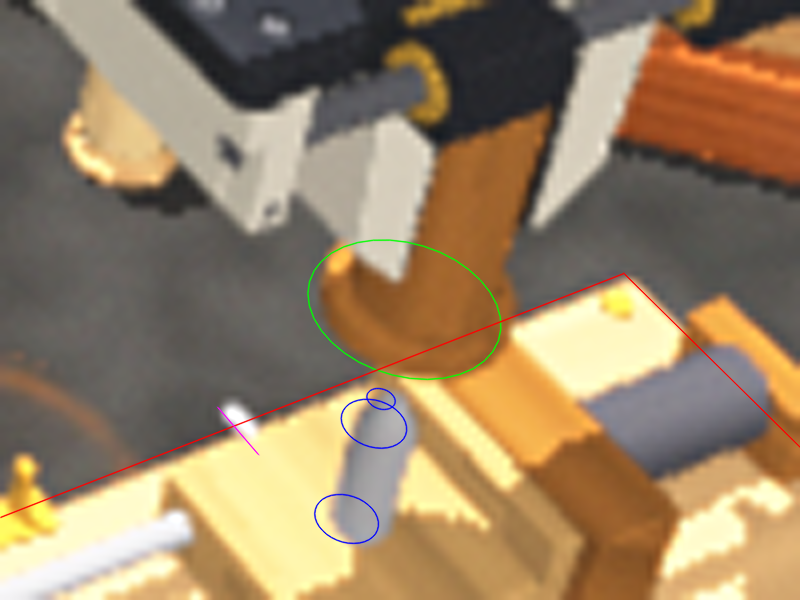

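The wrist overlay has the spigot foot centred at (406,372) against a modelled 397, and the handle's foot at about (398,375) against the green circle. The scene overlay has both offset equally by about 13 px. Together they put the handle about (+1.2, +3.8) mm short of the spigot axis. Shifting by that, then descending in stages.

servo_tool(deltas=[[1.2,3.8,0,0,0,0,-1],[0,0,-12,0,0,0,-1],[0,0,-12,0,0,0,-1],[0,0,-6,0,0,0,-1],[0,0,-4,0,0,0,-1],[0,0,-4,0,0,0,-1],[0,0,0,0,0,0,-1]])

```text
time_s: 8.12
position: [653.7, -30.3, 97.6]
ee_rot: [-90.1, -0.1, -88.9]
force: [0.5, -4.8, -2.9]
width: 0.322
```

```bash
python3 - <<'E'
from h import *
s=ctrl.state();print(s["position"],s["force"],s["moment"],s["width"],s["time_s"])
p=imaging.capture("scene");a=cv2.resize(p["image"][250:325,400:500],(400,300),interpolation=cv2.INTER_CUBIC)
p=imaging.capture("wrist");b=cv2.resize(p["image"][150:300,225:425],(400,300),interpolation=cv2.INTER_CUBIC)
cv2.imwrite("pics/c5.png",cv2.resize(np.hstack([a,b])[:,:,::-1],(800,300)))
E
```

```text
[653.67069819 -30.26503887  97.64628967] [ 0.54047082 -4.78820717 -2.87607983] [-1.16779049 -0.12898872  0.09307016] 0.32236030189400355 8.1167
```

View pics/c5.png

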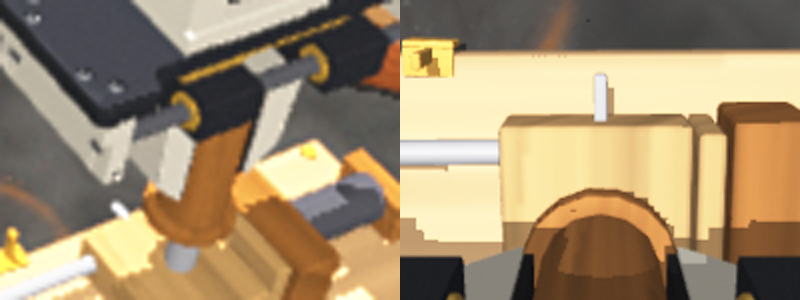

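The spigot has entered the bore, but there is a −4.8 N side force, so the handle is about 2.5 mm too far left. I'll ease back and lower.

servo_tool(deltas=[[0,-2.5,0,0,0,0,-1],[0,0,0,0,0,0,-1],[0,0,-6,0,0,0,-1],[0,0,-6,0,0,0,-1],[0,0,-6,0,0,0,-1],[0,0,-4,0,0,0,-1],[0,0,0,0,0,0,-1]])

```text
time_s: 8.8
position: [653.5, -30.9, 75.3]
ee_rot: [-90.1, 0.0, -88.8]
force: [0.8, -0.1, -0.8]
width: 0.327
```

servo_tool(deltas=[[0,0,-3,0,0,0,-1],[0,0,-2,0,0,0,-1],[0,0,-1,0,0,0,-1],[0,0,0,0,0,0,-1]])

```text
time_s: 9.13
position: [654.0, -31.2, 70.5]
ee_rot: [-90.0, 0.0, -88.8]
force: [-0.7, 0.5, -0.1]
width: 0.321
```

servo_tool(deltas=[[0,0,-1,0,0,0,-1],[0,0,-1,0,0,0,-1],[0,0,0,0,0,0,-1]])

```text
time_s: 9.38
position: [654.3, -31.4, 68.7]
ee_rot: [-90.0, -0.0, -88.9]
force: [-0.3, 1.1, -0.4]
width: 0.326
```

servo_tool(deltas=[[0,0,-1,0,0,0,-1],[0,0,0,0,0,0,-1],[0,0,0,0,0,0,-1]])

```text
time_s: 9.63
position: [654.4, -31.4, 68.6]
ee_rot: [-90.0, 0.0, -88.9]
force: [-2.5, 1.0, 6.6]
width: 0.325
```

servo_tool(deltas=[[0,0,-1,0,0,0,-1],[0,0,0,0,0,0,-1],[0,0,0,0,0,0,-1]])

```text
time_s: 9.88
position: [654.4, -31.3, 68.5]
ee_rot: [-89.9, 0.0, -88.9]
force: [-5.3, 1.3, 15.1]
width: 0.324
```

Seated: the foot is at the expected height (TCP 68.5, so the foot is at 42) with a firm upward reaction. I'll ease the press and pull about 42 mm.

servo_tool(deltas=[[0,0,1,0,0,0,-1],[-3,0,0,0,0,0,-1],[-5,-0.1,0,0,0,0,-1],[-6,-0.1,0,0,0,0,-1],[-6,-0.1,0,0,0,0,-1],[-6,-0.1,0,0,0,0,-1],[-6,-0.1,0,0,0,0,-1],[-5,-0.1,0,0,0,0,-1],[-3,-0.1,0,0,0,0,-1],[-2,0,0,0,0,0,-1],[0,0,0,0,0,0,-1],[0,0,0,0,0,0,-1]], grip_force=45)

```text
time_s: 10.88
position: [615.1, -32.6, 68.7]
ee_rot: [-89.6, -0.1, -88.9]
force: [9.7, -1.1, -0.2]
width: 0.322
```

```bash
python3 - <<'E'
from h import *
s=ctrl.state();print(s["position"],s["ee_rot"],s["force"],s["time_s"])
for n in("wrist","top","scene"):
  p=imaging.capture(n)
  for l,z in(("pointer",32),("tab",16)):
    for r in nets.landmark_of(p,l)[:2]: print(n,l,round(r["conf"],2),np.round(r["location"],1),np.round(atz(p,r["location"],z),1))
    for r in nets.silhouettes(p,l)[:1]: print("   sil",r["bbox"])
  if n=="wrist":
    u,v=proj(p,(605,12,32)).astype(int);print(u,v);save(p,"w6",(u-50,v-37,u+50,v+38),5)
    print(p["K"][0],proj(p,(605,12,16)),proj(p,(605,12,35)),proj(p,(606,12,35)))
E
```

```text
[615.1120587  -32.55009202  68.74771804] [-8.96334328e+01 -5.44749696e-02 -8.88622644e+01] [ 9.68052542 -1.13351254 -0.24654292] 10.8833
wrist pointer 0.86 [327.3 192.6] [617.    9.1  32. ]
   sil [334.2, 237.9, 134.9, 93.2]
wrist tab 0.65 [293.8 184.5] [598.5  10.9  16. ]
304 186
[376.88232978   0.         324.72773282] [305.46822489 182.79285338] [303.8698291  187.21269808] [305.84055492 187.24984555]
top pointer 0.85 [411.1 204.9] [612.2  11.1  32. ]
   sil [421.0, 201.7, 15.3, 31.8]
top tab 0.47 [423.7 188.2] [651.6 -19.6  16. ]
top tab 0.42 [408.4 210.5] [602.4  14.2  16. ]
   sil [408.7, 214.0, 5.8, 11.0]
scene pointer 0.67 [409.3 306.2] [614.8  14.2  32. ]
   sil [429.5, 331.1, 55.7, 38.6]
```

View pics/w6.png

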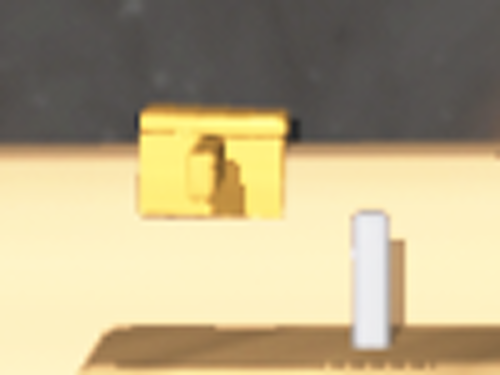

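The crop shows the pointer at column 371 and the fin at about 203, with its clip base centred at 213. Both put about 17 mm still to go. I'll pull 15 mm and measure again close up.

servo_tool(deltas=[[-3,-0.1,0,0,0,0,-1],[-4,-0.1,0,0,0,0,-1],[-4,-0.1,0,0,0,0,-1],[-3,0,0,0,0,0,-1],[-1,0,0,0,0,0,-1],[0,0,0,0,0,0,-1],[0,0,0,0,0,0,-1]])

```text
time_s: 12.22
position: [600.6, -32.9, 68.8]
ee_rot: [-89.6, -0.1, -88.9]
force: [9.3, -2.2, -1.6]
width: 0.324
```

```bash
python3 - <<'E'
from h import *
s=ctrl.state();print(s["position"],s["ee_rot"],s["force"],s["time_s"])
p=imaging.capture("wrist")
for l,z in(("pointer",32),("tab",16)):
    for r in nets.landmark_of(p,l)[:1]: print(l,round(r["conf"],2),np.round(r["location"],1),np.round(atz(p,r["location"],z),1))
u,v=proj(p,(602,12,32)).astype(int);u-=30;v-=22;print(u,v)
im=np.ascontiguousarray(p["image"][v:v+45,u:u+60,::-1]);im=cv2.resize(im,None,fx=8,fy=8,interpolation=cv2.INTER_CUBIC)
c=cv2.resize(imaging.capture("scene")["image"][285:330,380:440,::-1],None,fx=5,fy=8,interpolation=cv2.INTER_CUBIC)
cv2.imwrite("pics/w7.png",np.hstack([im,c]))
np.save("w7.npy",p["image"])
for x in(600,602):print(proj(p,(x,12,16)),proj(p,(x,12,32)),proj(p,(x,12,35)))
E
```

```text
[600.58464973 -32.87873572  68.75309459] [-8.95900164e+01 -6.41087225e-02 -8.88619532e+01] [ 9.32887964 -2.19608153 -1.62667585] 12.2167
pointer 0.58 [330. 193.] [603.9   8.5  32. ]
tab 0.77 [321.8 185.4] [599.6  10.4  16. ]
296 164
[322.4903339  182.48089506] [322.54359526 186.12687987] [322.55453927 186.87604749]
[326.08424159 182.54890181] [326.42330744 186.19983251] [326.49297704 186.95000795]
```

View pics/w7.png

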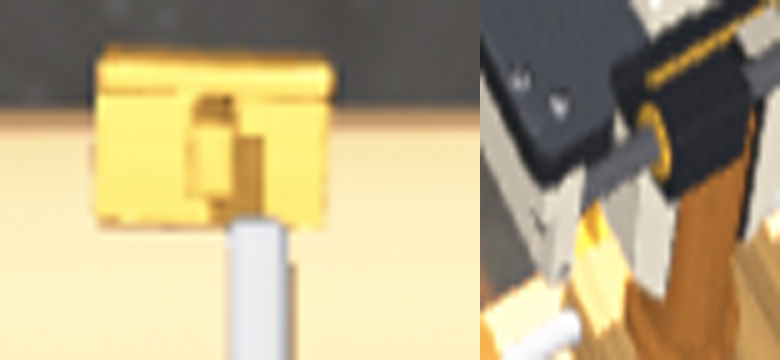

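The wrist crop shows the pointer centred at column 259, the fin at 211 and the clip base at 213, so about 3 mm is left.

servo_tool(deltas=[[-1.5,0,0,0,0,0,-1],[-1.6,-0.1,0,0,0,0,-1],[0,0,0,0,0,0,-1],[0,0,0,0,0,0,-1],[0,0,0,0,0,0,-1],[0,0,0,0,0,0,-1]])

```text
time_s: 12.92
position: [597.7, -33.0, 68.8]
ee_rot: [-89.6, -0.1, -88.9]
force: [9.6, -1.7, -2.0]
width: 0.322
```

```bash
python3 - <<'E'
from h import *
s=ctrl.state();print(s["position"],s["ee_rot"],s["force"],s["width"],s["time_s"])
p=imaging.capture("wrist")
for l,z in(("pointer",32),("tab",16)):
    for r in nets.landmark_of(p,l)[:1]: print(l,round(r["conf"],2),np.round(r["location"],1),np.round(atz(p,r["location"],z),1))
u,v=proj(p,(602,12,32)).astype(int);u-=30;v-=22;print(u,v)
im=cv2.resize(np.ascontiguousarray(p["image"][v:v+45,u:u+60,::-1]),None,fx=7,fy=7,interpolation=cv2.INTER_CUBIC)
c=cv2.resize(imaging.capture("scene")["image"][265:355,380:470,::-1],(380,315),interpolation=cv2.INTER_CUBIC)
cv2.imwrite("pics/w8.png",np.hstack([im,c]))
E
```

```text
[597.67445697 -32.97246429  68.78029623] [-8.95771558e+01 -6.43344791e-02 -8.88611523e+01] [ 9.59044806 -1.74727228 -2.03050006] 0.32177393509496477 12.9167
pointer 0.8 [328.9 192.1] [600.4   8.9  32. ]
tab 0.85 [324.8 184.1] [598.4  11.   16. ]
302 164
```

View pics/w8.png

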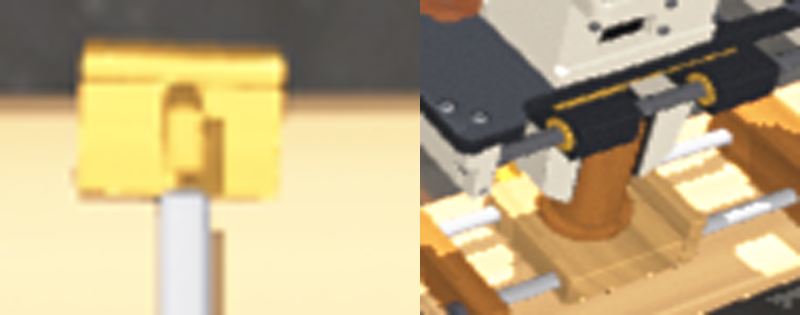

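The pointer is centred at column 185.5, between the fin's 184 and the clip base's 182, so it lines up to within 0.3 mm. TCP z is 0.2–0.3 mm above its height at seating, so I'll press lightly to keep the handle fully down and recheck numerically.

servo_tool(deltas=[[0,0,-0.5,0,0,0,-1],[0,0,-0.5,0,0,0,-1],[0,0,0,0,0,0,-1],[0,0,0,0,0,0,-1],[0,0,0,0,0,0,-1]])

```text
time_s: 13.53
position: [598.8, -32.9, 68.7]
ee_rot: [-89.4, -0.1, -88.9]
force: [9.6, -1.4, 4.2]
width: 0.321
```

```bash
cat > chk.py <<'E'
from h import *
s=ctrl.state();print(s["position"],s["force"],s["width"],s["time_s"])
p=imaging.capture("wrist");g=p["image"].astype(float)
sat=g.max(2)-g.min(2)
y=np.arange(310,350)
for r in(180,182,184,186): print("tab sat",r,sat[r,310:350].astype(int))
for r in(195,198,201): 
    w=np.clip(60-sat[r,310:350],0,None); print("ptr",r,(w*y).sum()/w.sum(),sat[r,318:338].astype(int))
E
python3 chk.py
```

```text
[598.78711076 -32.94653881  68.70969204] [ 9.58619254 -1.42851475  4.21078764] 0.32094228471744657 13.5333
tab sat 180 [ 89 126 126 125 125 125 125 126 125 125 124 124 140 147 137 131 130 134
 145 140 138 138 128 126 126 126 126 125 125 143 101  87  88  87  88  87
  88  87  87  88]
tab sat 182 [ 80 120 127 125 125 125 125 124 125 125 126 125 141 144 130 126 131 137
 145 129 131 130 135 127 126 127 127 127 127 129  83  73  73  73  74  73
  74  73  74  73]
tab sat 184 [ 90 127 127 125 125 125 125 125 124 125 125 126 143 143 133 128 131 139
 147 134 132 131 137 126 125 124 125 125 124 126  82  71  71  72  72  71
  71  72  71  72]
tab sat 186 [ 88 124 129 129 129 128 128 128 127 128 129 129 145 140 136 134 134 140
 144 129 128 129 140 129 130 130 130 130 129 128  78  67  66  67  67  67
  67  67  67  66]
ptr 195 327.68260869565216 [58 59 59 59 59 58 28  2  2  2  2  3  3 19 61 59 59 59 58 59]
ptr 198 327.85207100591714 [57 57 56 57 58 57 30  3  3  3  2  2  3  9 65 81 81 81 69 57]
ptr 201 327.7382671480144 [55 56 56 56 55 56 30  4  2  2  2  2  3 10 67 83 83 82 68 56]
```

Pressing let the carriage creep back about 1.2 mm: pointer at column 327.7, fin and base at about 325.1. I'll correct and check that it holds.

servo_tool(deltas=[[-1.3,0,0,0,0,0,-1],[0,0,0,0,0,0,-1],[0,0,0,0,0,0,-1],[0,0,0,0,0,0,-1],[0,0,0,0,0,0,-1]])

```text
time_s: 14.0
position: [597.4, -33.0, 68.7]
ee_rot: [-89.5, -0.1, -88.9]
force: [9.9, -0.5, 4.7]
width: 0.319
```

```bash
python3 chk.py
```

```text
[597.42278361 -33.0135812   68.69387327] [ 9.93255808 -0.54678377  4.67920968] 0.31868906203339126 14.0
tab sat 180 [ 88  88  89 112 128 126 126 126 124 125 125 124 124 125 125 145 147 134
 130 133 139 148 142 138 128 127 126 126 125 125 125 121 127  92  88  87
  87  87  86  88]
tab sat 182 [ 74  75  75 120 129 126 125 125 125 124 125 125 125 125 124 145 148 128
 127 134 143 136 128 130 136 126 126 127 127 126 128 124 107  79  73  73
  73  73  74  73]
tab sat 184 [ 72  73  73 120 128 126 126 125 125 126 126 125 125 127 126 147 148 131
 127 133 142 129 127 131 137 128 125 125 125 125 125 121 108  77  72  71
  72  71  72  71]
tab sat 186 [ 68  69  68 118 132 129 129 128 128 128 129 129 129 128 130 148 146 136
 134 132 144 133 125 128 140 131 131 130 131 129 129 127  97  71  67  67
  66  66  67  66]
ptr 195 327.8070175438597 [59 59 59 59 59 59 29  3  2  2  2  3  3 20 61 58 59 58 58 59]
ptr 198 327.8333333333333 [57 56 57 57 57 57 29  3  2  3  3  2  3 11 66 80 81 70 57 57]
ptr 201 327.7107142857143 [54 54 54 55 56 56 30  4  2  3  2  2  3 11 68 83 83 69 55 55]
```

servo_tool(deltas=[[0,0,0,0,0,0,-1],[0,0,0,0,0,0,-1],[0,0,0,0,0,0,-1],[0,0,0,0,0,0,-1],[0,0,0,0,0,0,-1],[0,0,0,0,0,0,-1],[0,0,0,0,0,0,-1],[0,0,0,0,0,0,-1],[0,0,0,0,0,0,-1],[0,0,0,0,0,0,-1],[0,0,0,0,0,0,-1],[0,0,0,0,0,0,-1]])

```text
time_s: 15.05
position: [597.4, -33.0, 68.7]
ee_rot: [-89.5, -0.1, -88.9]
force: [10.6, -0.2, 4.9]
width: 0.323
```

```bash
python3 chk.py
```

```text
[597.40841452 -32.98351955  68.67725489] [10.58218815 -0.21320438  4.91459305] 0.32309433852183245 15.05
tab sat 180 [ 89  88  88 112 127 125 126 126 125 126 124 124 124 124 125 146 147 134
 131 134 140 150 142 138 129 126 126 126 125 125 125 121 128  92  87  87
  88  88  87  88]
tab sat 182 [ 75  75  75 120 129 125 125 124 125 124 125 125 126 125 126 146 147 128
 127 133 143 136 127 131 137 127 126 128 126 128 128 125 107  78  73  73
  74  74  73  73]
tab sat 184 [ 72  73  73 120 129 126 125 125 126 125 125 126 125 127 126 147 148 131
 128 131 144 128 127 132 136 127 126 125 125 125 125 120 109  77  71  72
  71  71  71  71]
tab sat 186 [ 68  68  68 117 132 129 129 129 128 129 129 129 129 129 130 149 146 137
 134 131 143 131 124 128 139 130 131 131 129 129 129 127  97  71  67  66
  67  67  66  66]
ptr 195 327.8296943231441 [58 59 59 58 59 58 29  2  2  3  2  2  3 20 61 59 59 59 58 59]
ptr 198 327.7037037037037 [56 57 57 56 57 57 30  3  3  3  2  2  3 10 65 81 80 71 56 57]
ptr 201 327.6193895870736 [54 55 54 56 56 55 29  4  2  3  2  3  3 10 67 83 83 68 56 56]
```

```bash
python3 -c "
from plant import ctrl
print(ctrl.close_job())"
```

```text
the job is handed in; nothing more can be done
None
```

I set the wooden handle fully down over the spigot while the clamp was still shut. I then pulled the carriage open by the handle alone, about 55 mm, and handed in still gripping it with the pointer at the brass tab.

**Last checks:**
- **Alignment:** in the wrist camera the pointer was at column 327.7, the fin at about 327.6 and the clip base at 327.5. That is a difference of about 0.1 mm, and it did not change over a 1 s hold.
- **Seating:** the tool was 0.1–0.2 mm above its height when the handle first seated firmly. There was still a light downward press of about 5 N and a spring pull of about 10 N.
- **Time:** about 15 s of the 43 s had passed, and no reported force was above about 16 N.

**Did not go as planned:**
- **Side push:** the spigot entered the bore about 2.5 mm off, with a 5 N side push, which I eased off.
- **Carriage crept back:** after the first alignment, pressing the handle down let the carriage creep back about 1.2 mm. I corrected that before handing in.
- **Network disagreement:** the network's landmark readings put the pointer 1 to 2 mm further from the tab than the image edges did, so I went by the edges.
- **Bystanders:** I took no closing picture of the bystanders. I saw no sign of touching them in the views I had.

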